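# Tip the gudgeon pins into the slide-out tray

### The arm

A 6-joint arm with a two-finger parallel gripper is mounted at the origin on the work surface. World frame = base frame: x ahead of the robot, y to its left, z up, the work surface at z = 0. Lengths are in m, angles in degrees, forces in N, time in s.
With the tool pointing down it reaches from about 0.25 to 0.725 m from the base axis. Payload 9.7 kg.
Tool frame: the origin (TCP) lies midway between the tips of the shut fingers; the grasp point (between the pads) lies bot.grasp_offset behind it (bot.grasp_offset is the distance from the TCP to the grasp point, in m); x points along the fingers, y is the direction in which the jaws open and shut, and the axes are right-handed (so a half turn about x gives the same grasp; the last joint's range is limited). The gripper opens to 85 mm and grips with 20 to 120 N. Pads are 22 mm wide; open, the fingers measure 114 mm over their backs; the gripper's body (76 mm by 85 mm) begins 54 mm behind the grasp point. The pads swing forward as they close: fully open they stand 13 mm farther back than shut.
Start: joints at [-64.171, 4.979, 10.078, 95.1, 0, 90], TCP at [0.24, -0.495, 0.231] pointing down, gripper open.
Joint ranges: [-179.16, 179.16], [-48.56, 103.87], [-65.8, 70.77], [-126.05, 130.52], [-82.76, 87.17], [-180, 180]. Speed limits (degrees/s): [127.2, 127.2, 147.25, 180, 180, 180].

### API

Orientations are given as [roll, pitch, yaw] about the fixed x, y, z axes, in that order (R = Rz(yaw) Ry(pitch) Rx(roll)).
In Python, from workcell import status, camera, bot gives the robot as it stands.
- The arm moves only by the shell command python3 -m jog 'ROWS' [OPENING] [FORCE]. ROWS is text: rows parted by semicolons, each of 4 numbers parted by spaces: the shift along the tool's x, y, z in mm, then the turn about the tool's x in degrees. A call has exactly 8 rows; each row is the pose to reach, as a shift and turn from the pose commanded when the call began, along the tool's axes at that moment; what a row does not reach only later rows make up. A row lasts 1/8 s, in which the tool goes at most 62.5 mm and 10.7 degrees, less where a joint would pass 70% of its speed; a pose out of reach is approached as far as the arm can. A call with a gripper value outside its range is refused whole. OPENING is the opening, from 0 (shut) to 1 (fully open), set as the call begins (- or left out, the last holds). The fingers move at their own pace and stop on an object; FORCE is the grip in N (left out, the last holds). Time passes only in rows, so rows that repeat a pose let the fingers close, or fill a call up. It gives the time, the measured TCP pose, the force and the opening at its end, in the units of the state.
- status.get_obs(): the state, without advancing time (a new reading comes with each control period).
- camera(name): name is "scene" or "side" or "wrist"; returns a dict with "color" (480x640x3 uint8, red, green, blue), "vfov" (degrees; the focal length in pixels is half the picture's height over the tangent of half this angle, whatever the lens; pixels are square), "cx", "cy" (the principal point, pixels), "D" ([k1, k2, p1, p2, k3] as OpenCV has them; the pictures are not rectified), "rvec" (rotation vector, rad) and "tvec" (3), from world to camera coordinates, as OpenCV has them. Camera axes: x right, y down, z forward; pixel columns grow to the right and rows downward; lengths in m; the calibration is good to about 2 mm. A picture is of the moment at which its call begins. There is no depth.
- bot.job_done(): hands the job in, once; it reports no verdict.
The state is a dict: "time": time; "q": joint angles; "qd": joint speeds; "joint_efforts": joint torques, N m; "ee_pos": TCP position; "tcp_rot": TCP orientation; "wrist_force": force on the tool from outside, world axes, zero at the start; "torque": the same for the moment, N m; "opening": finger opening in m.
Only numpy, scipy, OpenCV 4.12 (cv2) and the standard library are available. Lean on these libraries where they do the work, as an engineer would, in place of code of your own. Each camera call takes 0.05 s, during which the arm holds its last target. There are 200 camera calls.

### The job

Pull the aluminium parts tray out from under the bench to its stop. Carry the steel dip pan with the three gudgeon pins over to the tray, bring its pouring lip right down close over the empty front bay before you tip it, and roll all three pins out into that bay so that none drops from a height. Then stand the empty pan upright on the work table again and leave the tray out; do not shift the other things on the table.

Things in the scene. Friction and masses are not known exactly. Their poses are not given: they have to be found in the camera images.
- tray (a joint): travel of the aluminium parts tray on its slide under the edge of the raised beech bench (top 130 mm, underside 95 mm above the table), in m: 0 = home, 0.17 = out at the end stop; starts at 0 to 0.012. It slides along the tray's own -x, about towards the robot; some 3 N of friction plus 8 N per m/s holds it where it is left.
- tray_handle (a point): middle of the tray's pull bar: level round steel bar, 11 mm thick, 110 mm long, 35 mm out in front of the tray's front wall, 51 mm above the table; 65 mm in front of the bench edge when home. Axes are the tray's: x from handle to rear (it pulls out along -x), y along the bar, z up. Moves with the tray.
- tray_bay (a point): centre of the floor of the tray's empty front bay, 38 mm above the table; axes as tray_handle. Inside it is 115 mm along x, 194 mm along y, with walls 3 mm thick and 20 mm high on all four sides (behind the rear one is a bay with a valve body, an orifice and a cover). It lies 96 mm behind the pull bar (+x). Home, it is mostly under the bench; out, its centre is about 140 mm in front of the bench edge.
- pan: stainless dip pan 130 x 72 mm, 0.3 kg, bridged by a strap handle. Origin: underside, below the handle; x to the pouring lip, z up. Floor 3 mm thick, x = -50 to 40 mm, then a lip sloping up 19 degrees to its edge at x = 80, z = 16.5 mm: tip the pan further than that and the pins roll out. Back and side walls 40 mm high, 66 mm apart inside, falling to 26 mm at the lip.
- pan_grip (a point): centre of the pan handle's grip: a flat-sided black bar across the pan (along its y), 12 mm thick in x, 66 mm long, 75 to 93 mm above the underside (this point at 84), capped by a strap 20 mm wide in x, to 96 mm; carried by two upright straps outside the side walls, 78 mm overall. Pan's axes.
- pan_lip (a point): middle of the edge of the pan's pouring lip, 80 mm in front of the handle and 16.5 mm above the underside. Pan's axes.
- pin1: one of three alike gudgeon pins: plain ground-steel hollow cylinder, 24 mm diameter, 60 mm long, about 0.1 kg, rolls freely. Origin at its centre, y along its axis. It starts lying across the dip pan, on the pan's floor.
- pin2: one of three alike gudgeon pins: plain ground-steel hollow cylinder, 24 mm diameter, 60 mm long, about 0.1 kg, rolls freely. Origin at its centre, y along its axis. It starts lying across the dip pan, on the pan's floor.
- pin3: one of three alike gudgeon pins: plain ground-steel hollow cylinder, 24 mm diameter, 60 mm long, about 0.1 kg, rolls freely. Origin at its centre, y along its axis. It starts lying across the dip pan, on the pan's floor.
- second_stage: bystander: round black regulator second stage, about 130 x 80 mm, 45 mm high, on the table to the other side of the tray from the pan. Origin under its centre.
- spanner: bystander: steel adjustable spanner 185 mm long, 12 mm thick, lying on the table along x. Origin under its middle.
- grease_tub: bystander: clear tub with white lid, 68 mm diameter, 55 mm high. Origin under its centre.
- first_stage: bystander: upright chromed regulator first stage, 70 mm wide over its ports, 84 mm high. Origin under its centre.
Not all that is in view belongs to the job. Leave any brown or green look-alike of the pin2 alone. What is shaped like the pan but blue is not meant.

How it is judged:
By the outcome, as a careful person would: the job done as asked, in the order asked, and still so for the second after the job is handed in, with the robot touching nothing.
It also fails if it takes over 72 s, if anything falls off the work surface, if the arm or the gripper's body presses on something with over 40 N, if the wrist force passes 120 N, or if a joint passes its speed limit or range.

## Working session

There is one attempt and no reset: what is moved stays moved. The work goes in short steps, Python scripts to look and compute and a shell command to move; the robot and the scene stay as the last step left them, time stands still between calls to the robot, and variables do not carry over. Pictures are saved under pics/ and viewed, about 8 in all and at most 12, crops included, and the job is handed in when it is done.

```bash
mkdir -p pics; ls; cat > h.py <<'E'
import numpy as np, cv2
from workcell import status, camera, bot
def K(c):
    f=240/np.tan(np.radians(c["vfov"])/2); return np.array([[f,0,c["cx"]],[0,f,c["cy"]],[0,0,1.]])
def shot(n,fn):
    c=camera(n); cv2.imwrite("pics/"+fn+".png",c["color"][:,:,::-1]); np.save("pics/"+fn+".npy",c,allow_pickle=True); return c
def load(fn): return np.load("pics/"+fn+".npy",allow_pickle=True).item()
def rays(c,uv):
    uv=np.array(uv,float).reshape(-1,1,2); n=cv2.undistortPoints(uv,K(c),np.array(c["D"],float)).reshape(-1,2)
    R=cv2.Rodrigues(np.array(c["rvec"],float))[0]; o=-R.T@np.array(c["tvec"],float).ravel()
    return o,np.c_[n,np.ones(len(n))]@R
def onz(c,uv,z):
    o,d=rays(c,uv); z=np.broadcast_to(z,len(d)); return o+d*((z-o[2])/d[:,2])[:,None]
def proj(c,P):
    return cv2.projectPoints(np.array(P,float).reshape(-1,3),np.array(c["rvec"],float),np.array(c["tvec"],float),K(c),np.array(c["D"],float))[0].reshape(-1,2)
E
python3 - <<'E'
from h import *
a=shot("scene","s0");b=shot("side","d0")
for c in(a,b):print(c["vfov"],c["cx"],c["cy"],c["D"],rays(c,[[320,240]]))
print(status.get_obs(),bot.grasp_offset)
E
```

```text
pics
49.52848930623036 317.9154361016893 244.4693321672124 [-0.05692501  0.          0.          0.          0.        ] (array([ 1.11764367, -0.74557711,  0.71357277]), array([[-0.53119331,  0.6388049 , -0.55664335]]))
57.99800195275934 321.83104963095656 242.65644177621138 [-0.02309888  0.          0.          0.          0.        ] (array([-0.20433282,  0.66851924,  0.73420121]), array([[ 0.61654419, -0.57343913, -0.53953346]]))
{'time': 0.1, 'q': array([-6.41706057e+01,  5.00944887e+00,  1.00389648e+01,  9.50972308e+01,
       -9.38017408e-04,  9.00003522e+01]), 'qd': array([-0.04331363, -0.09570044,  0.14530503,  0.05831305,  0.01976783,
        0.09110225]), 'joint_efforts': array([ 4.96511359e-05, -5.21561623e+01,  4.65653908e+01,  1.60803128e-02,
       -3.04919251e-05,  6.38166938e-06]), 'ee_pos': array([ 0.2395456 , -0.49488651,  0.23063929]), 'tcp_rot': array([-89.20601106,  89.93227868, 116.62303166]), 'wrist_force': array([ 0.42166062, -0.25476974, -0.07396769]), 'torque': array([ 0.05246611, -0.01874534, -0.03439681]), 'opening': 0.08547882553516978} 0.0187
```

View pics/s0.png

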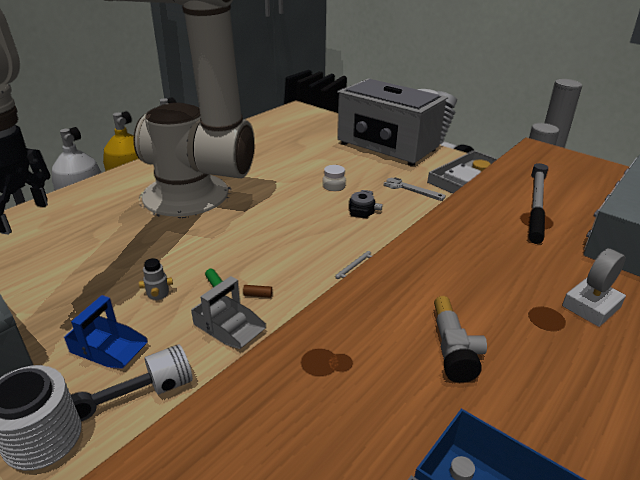

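View pics/d0.png

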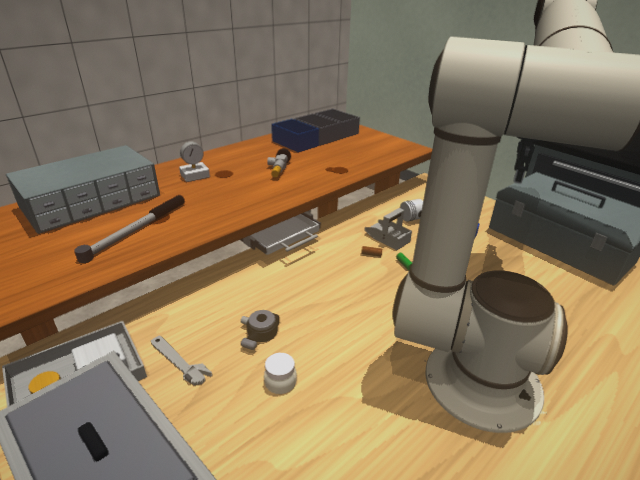

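The scene view shows the steel pan at about (228,315), with the blue look-alike at (105,335). The tray bar is at (353,264). In the side view the tray bar is at (300,240) and the pan at (395,230). I'll zoom both.

```bash
python3 - <<'E'
from h import *
a,b=load("s0"),load("d0")
A=cv2.resize(a["color"][240:355,185:385],(800,460),interpolation=cv2.INTER_CUBIC)
B=cv2.resize(b["color"][195:265,240:440],(800,280),interpolation=cv2.INTER_CUBIC)
cv2.imwrite("pics/z0.png",np.vstack([A,B])[:,:,::-1][:740])
print(onz(a,[[339,276],[369,253]],.0565),onz(b,[[285,252],[318,236]],.0565))
E
sed -i 's/^$//' h.py; python3 -c "
import cv2;i=cv2.imread('pics/z0.png');print(i.shape);cv2.imwrite('pics/z0.png',cv2.resize(i,(640,592)))"
```

```text
[[ 0.6060464  -0.06726534  0.0565    ]
 [ 0.60432561  0.04049972  0.0565    ]] [[ 0.58769364  0.0634205   0.0565    ]
 [ 0.5900799  -0.0619694   0.0565    ]]
(740, 800, 3)
```

View pics/z0.png

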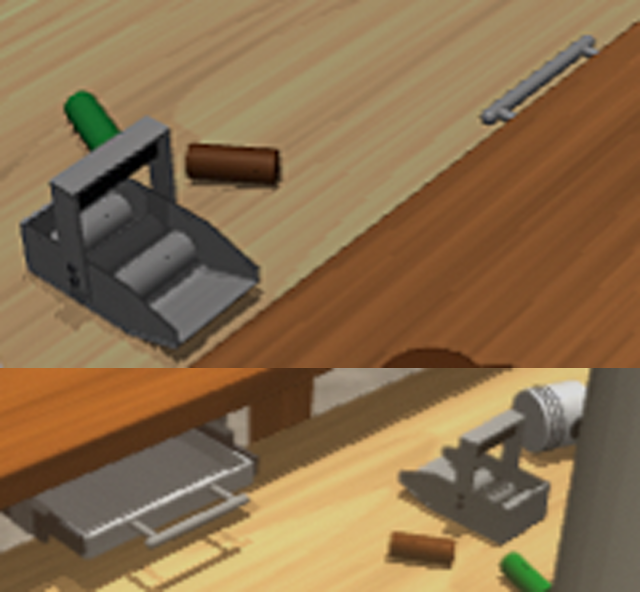

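```bash
python3 - <<'E'
from h import *
a,b=load("s0"),load("d0")
f=lambda p:[[185+x*.3125,240+y*.3125] for x,y in p]
g=lambda p:[[240+x*.3125,195+(y-368)*.3125] for x,y in p]
print("bar",onz(a,f([(488,117),(590,42)]),.053),onz(b,g([(150,541),(247,497)]),.053))
print("strap",onz(a,f([(52,184),(67,196),(168,130),(150,118)]),.096),onz(b,g([(460,443),(475,450),(523,420),(508,412)]),.096))
print("tubs etc",onz(a,[[152,262],[334,170],[362,192]],[.084,.055,.045]))
print("bench edge",onz(a,[[300,306],[400,234]],.13))
o,d=rays(a,[[320,240]])
import json
c=camera("wrist");w=rays(c,[[320,240]]);print("wrist",w,c["vfov"])
E
```

```text
bar [[ 0.60216934 -0.067183    0.053     ]
 [ 0.60249436  0.04484578  0.053     ]] [[ 0.59987403  0.04716973  0.053     ]
 [ 0.59859722 -0.06647782  0.053     ]]
strap [[ 0.48738929 -0.32487952  0.096     ]
 [ 0.50203646 -0.32597015  0.096     ]
 [ 0.5001741  -0.24727361  0.096     ]
 [ 0.48338322 -0.2465566   0.096     ]] [[ 0.48932937 -0.23420204  0.096     ]
 [ 0.47171193 -0.23487597  0.096     ]
 [ 0.47909126 -0.31476471  0.096     ]
 [ 0.49877205 -0.31632662  0.096     ]]
tubs etc [[ 0.31131253 -0.31190327  0.084     ]
 [ 0.2876742   0.30984596  0.055     ]
 [ 0.41466921  0.27277464  0.045     ]]
bench edge [[ 0.66524932 -0.25174653  0.13      ]
 [ 0.67002067  0.05010631  0.13      ]]
wrist (array([ 0.31260625, -0.45924977,  0.3746151 ]), array([[-0.28152107, -0.14440359, -0.94866026]])) 71.39467167499238
```

The bar is at about (0.601,-0.010), lying along y. The pan handle is at about (0.489,-0.281) with yaw of about 4°. Each move can only turn the tool about the vertical, so the tool itself can't tip the pan. My plan is to grip the pan across its straps (78 mm), so it can pivot in the pads. I'll pre-tilt it on the tray's near side wall, then push its lip against the far side wall to tip it.

First the tray: go above the bar.

```bash
cat >> h.py <<'E'
from scipy.spatial.transform import Rotation as Ro
def tool():
    s=status.get_obs(); return np.array(s["ee_pos"]),Ro.from_euler("xyz",s["tcp_rot"],degrees=True).as_matrix(),s
def go(x,y,z,yaw=None):
    "shift (mm) in tool axes to world TCP x,y,z; turn so that tool y points to yaw (mod 180)"
    p,R,s=tool(); cur=np.degrees(np.arctan2(R[1,1],R[0,1]))
    t=0 if yaw is None else -((yaw-cur+90)%180-90)
    print("t",round(s["time"],2),"tcp",p.round(4),"yawy",cur.round(1),"q",np.round(s["q"],0),"F",np.round(s["wrist_force"],1),"open",round(s["opening"],4))
    print("SHIFT",(R.T@(np.array([x,y,z])-p)*1000).round(1),"TURN",round(t,1))
E
python3 -c "
from h import *
go(.57,-.012,.25,0)"
```

```text
t 0.15 tcp [ 0.2395 -0.4949  0.2307] yawy -64.2 q [-64.   5.  10.  95.   0.  90.] F [ 0.2  0.  -0. ] open 0.0854
SHIFT [ -18.9 -290.7 -507.8] TURN -64.2
```

```bash
python3 -m jog '-19 -36 -63 -8; -19 -72 -126 -16; -19 -108 -189 -24; -19 -144 -252 -32; -19 -180 -315 -40; -19 -216 -378 -48; -19 -246 -430 -56; -19 -270 -470 -64' 0.3 && python3 -c "
from h import *
go(.57,-.012,.25,0)"
```

```text
time: 1.15
ee_pos: [0.5213, -0.082, 0.2502]
tcp_rot: [38.6, 90.0, -51.3]
wrist_force: [0.4, -0.7, -0.1]
opening: 0.0257
t 1.15 tcp [ 0.5213 -0.082   0.2502] yawy 0.1 q [-9.  2.  9. 97. -0. 81.] F [ 0.4 -0.7 -0.1] open 0.0257
SHIFT [  0.2  48.8 -69.9] TURN 0.1
```

```bash
python3 -m jog '0 20 -30 0; 0 49 -70 0; 0 49 -70 0; 0 49 -70 0; 0 49 -70 0; 0 49 -70 0; 0 49 -70 0; 0 49 -70 0' >/dev/null; python3 -c "
from h import *
c=shot('wrist','w1');go(.601,-.0105,.1)"
```

```text
t 2.2 tcp [ 0.5696 -0.0142  0.2504] yawy -0.2 q [-1.  8. 16. 98. -0. 89.] F [-0.4  0.  -0.9] open 0.0253
SHIFT [150.4  31.4  -3.8] TURN 0
```

View pics/w1.png

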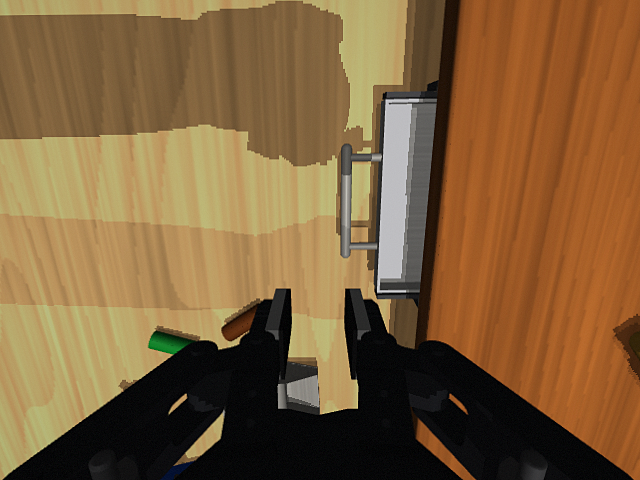

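The wrist view shows the bar from (346,146) to (346,256), the tray's front wall at x≈380 and the bench edge at x≈445→430.

```bash
python3 -c "
from h import *
c=load('w1');print(onz(c,[[347,147],[346,255]],.051),onz(c,[[384,94],[378,297]],.058),onz(c,[[456,0],[428,300]],.13))
go(.599,-.0105,.1)"
```

```text
[[ 0.59983731  0.0493032   0.051     ]
 [ 0.60158933 -0.06551286  0.051     ]] [[ 0.63247245  0.09723956  0.058     ]
 [ 0.63823783 -0.11357734  0.058     ]] [[ 0.6646499   0.14969756  0.13      ]
 [ 0.66837259 -0.07811357  0.13      ]]
t 2.2 tcp [ 0.5696 -0.0142  0.2504] yawy -0.2 q [-1.  8. 16. 98. -0. 89.] F [-0.4  0.  -0.9] open 0.0253
SHIFT [150.4  29.4  -3.8] TURN 0
```

```bash
python3 -m jog '20 20 -3 -1; 60 31 -6 -1; 110 31 -6 -1; 155 31 -6 -1; 190 31 -6 -1; 212 31 -6 -1; 212 31 -6 -1; 212 31 -6 -1' 0.3 && python3 -m jog '0 0 0 0; 0 0 0 0; 0 0 0 0; 0 0 0 0; 0 0 0 0; 0 -5 0 0; 0 -15 0 0; 0 -30 0 0' 0 50 && python3 -c "
from h import *
go(.43,-.011,.038,1)"
```

```text
time: 3.2
ee_pos: [0.6013, -0.0082, 0.0395]
tcp_rot: [88.0, 89.9, -1.2]
wrist_force: [0.3, 0.0, 0.2]
opening: 0.0254
time: 4.2
ee_pos: [0.5721, -0.0085, 0.0399]
tcp_rot: [91.3, 89.8, 2.1]
wrist_force: [3.7, -0.1, 6.3]
opening: 0.0091
t 4.2 tcp [ 0.5721 -0.0085  0.0399] yawy 0.8 q [-1.  8. -7. 74.  0. 88.] F [ 3.7 -0.1  6.3] open 0.0091
SHIFT [   1.3 -142.2    0.4] TURN -0.2
```

```bash
python3 -m jog '0 -18 0 0; 0 -36 0 0; 0 -54 0 0; 0 -72 0 0; 0 -90 0 0; 0 -108 0 0; 0 -124 0 0; 0 -136 0 0' && python3 -m jog '0 -2 0 0; 0 -3 0 0; 0 -4 0 0; 0 -5 0 0; 0 -6 0 0; 0 -7 0 0; 0 -7 0 0; 0 -7 0 0'
```

```text
time: 5.2
ee_pos: [0.4356, -0.01, 0.0398]
tcp_rot: [105.6, 89.7, 16.4]
wrist_force: [3.9, 3.8, 7.2]
opening: 0.0087
time: 6.2
ee_pos: [0.4329, -0.0101, 0.04]
tcp_rot: [96.1, 89.3, 6.9]
wrist_force: [25.5, 4.5, -9.2]
opening: 0.009
```

```bash
python3 -m jog '0 4 0 0; 0 4 0 0; 0 4 0 0; 0 4 0 0; -20 4 0 0; -70 4 0 0; -130 4 0 0; -180 4 0 0' 0.3 && python3 -c "
from h import *
c=shot('scene','s1');go(.44,-.28,.26,4)"
```

```text
time: 7.2
ee_pos: [0.4315, -0.0106, 0.2206]
tcp_rot: [87.7, 89.9, -1.5]
wrist_force: [0.1, 0.3, 0.1]
opening: 0.0258
t 7.25 tcp [ 0.4329 -0.0107  0.2266] yawy 0.8 q [ -1. -11.  -6.  95.  -0.  88.] F [-3.3 -0.2  4.4] open 0.0257
SHIFT [-33.3   3.5 269.4] TURN -3.2
```

```bash
python3 -m jog '-33 0 40 10.5; -33 0 80 21; -33 0 120 31.5; -33 0 160 42; -33 0 200 52.5; -33 0 240 63; -33 0 269 73.5; -33 0 269 84' 1 >/dev/null; python3 -m jog '0 0 0 3; 0 0 0 3; 0 0 0 3; 0 0 0 3; 0 0 0 3; 0 0 0 3; 0 0 0 3; 0 0 0 3' >/dev/null; python3 -c "
from h import *
c=shot('wrist','w2');go(.489,-.281,.2,94)"
```

```text
t 9.3 tcp [ 0.4356 -0.2796  0.2513] yawy -86.2 q [-33.   1.   8.  97.   0. 143.] F [-0.7  0.1 -0.4] open 0.0854
SHIFT [ 51.3   5.  -53.2] TURN -0.2
```

View pics/w2.png

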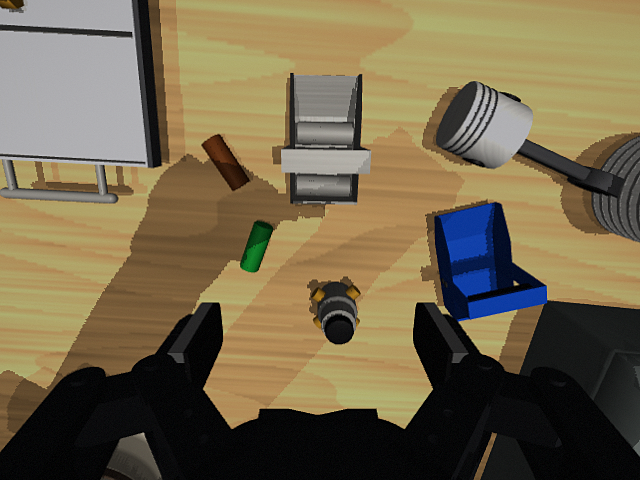

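The strap top spans about (282,150)–(370,173), with pins in front of and behind it. The lip edge is at about (293,75)–(360,75). The tray's near side wall runs from (143,0) to (155,165).

```bash
python3 - <<'E'
from h import *
c=load('w2');im=c["color"].astype(int)
hsv=cv2.cvtColor(c["color"],cv2.COLOR_RGB2HSV)
m=((hsv[...,1]<40)&(hsv[...,2]>150)).astype(np.uint8); r=np.zeros_like(m); r[145:178,272:380]=m[145:178,272:380]
r=cv2.morphologyEx(r,cv2.MORPH_OPEN,np.ones((3,3)))
k=max(cv2.findContours(r,0,2)[0],key=cv2.contourArea);b=cv2.minAreaRect(k);P=cv2.boxPoints(b);print(b)
W=onz(c,P,.096);print("strap",W.round(4),W.mean(0))
print("lip",onz(c,[[293,75],[360,75]],.0165).round(4))
print("backwall top",onz(c,[[288,203],[357,203]],.040).round(4))
print("tray wall top outer",onz(c,[[145,0],[159,165]],.058).round(4))
print("bar",onz(c,[[115,198],[12,193]],.051).round(4))
a=load("s1");print("first_stage top",onz(c,[[340,332]],.084))
E
```

```text
((325.5, 161.5), (23.0, 89.0), 90.0)
strap [[ 0.497  -0.2432  0.096 ]
 [ 0.5023 -0.3203  0.096 ]
 [ 0.4826 -0.3226  0.096 ]
 [ 0.4773 -0.2439  0.096 ]] [ 0.48981263 -0.28251455  0.096     ]
lip [[ 0.5676 -0.245   0.0165]
 [ 0.5723 -0.3138  0.0165]]
backwall top [[ 0.4384 -0.247   0.04  ]
 [ 0.4434 -0.3215  0.04  ]]
tray wall top outer [[ 0.6127 -0.1176  0.058 ]
 [ 0.4721 -0.119   0.058 ]]
bar [[ 0.434  -0.067   0.051 ]
 [ 0.4323  0.0407  0.051 ]]
first_stage top [[ 0.31010496 -0.31202556  0.084     ]]
```

```bash
python3 -c "
from h import *
go(.4898,-.2825,.125,93.9)"; python3 -m jog '20 3 -15 0; 50 4 -30 0; 90 5 -45 0; 120 6 -54 0; 126 6 -54 0; 126 6 -54 0; 126 6 -54 0; 126 6 -54 0' 1 >/dev/null; python3 -c "
from h import *
c=shot('wrist','w3');go(.4898,-.2825,.045,93.9)"
```

```text
t 9.3 tcp [ 0.4356 -0.2796  0.2513] yawy -86.2 q [-33.   1.   8.  97.   0. 143.] F [-0.7  0.1 -0.4] open 0.0854
SHIFT [126.3   6.6 -53.8] TURN -0.1
t 10.35 tcp [ 0.4901 -0.2822  0.1264] yawy -86.2 q [-30.   6.  -0.  84.  -0. 146.] F [ 0.1 -0.1  0.4] open 0.0852
SHIFT [81.4  0.2  0.5] TURN -0.1
```

View pics/w3.png

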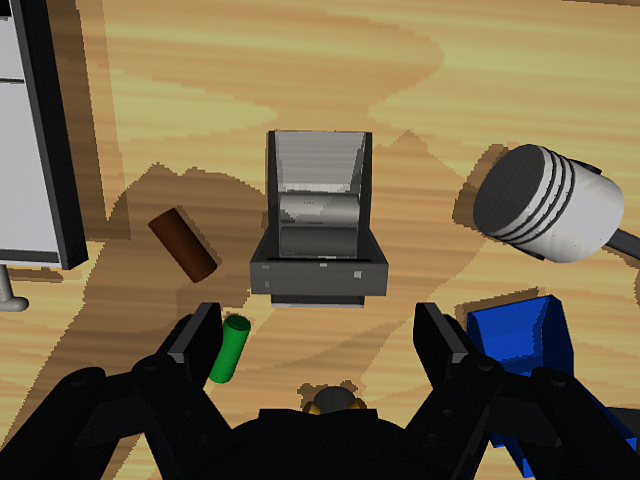

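```bash
python3 -c "
from h import *
c=load('w3');W=onz(c,[[251,263],[387,264],[388,295],[251,294]],.096);print(W.round(4),W.mean(0))
go(.4898,-.2825,.045,93.9)"
```

```text
[[ 0.4969 -0.2438  0.096 ]
 [ 0.5014 -0.3204  0.096 ]
 [ 0.4821 -0.3236  0.096 ]
 [ 0.4775 -0.2439  0.096 ]] [ 0.48948401 -0.28291115  0.096     ]
t 10.35 tcp [ 0.4901 -0.2822  0.1264] yawy -86.2 q [-30.   6.  -0.  84.  -0. 146.] F [ 0.1 -0.1  0.4] open 0.0852
SHIFT [81.4  0.2  0.5] TURN -0.1
```

```bash
python3 -m jog '15 0.5 0.5 0; 30 0.5 0.5 0; 45 0.5 0.5 0; 60 0.5 0.5 0; 72 0.5 0.5 0; 81 0.5 0.5 0; 81 0.5 0.5 0; 81 0.5 0.5 0' 1 && python3 -m jog '0 0 0 0; 0 0 0 0; 0 0 0 0; 0 0 0 0; 0 0 0 0; 0 0 0 0; -3 0 0 0; -8 0 0 0' 0 80
```

```text
time: 11.35
ee_pos: [0.4897, -0.2826, 0.0448]
tcp_rot: [147.8, 90.0, -28.4]
wrist_force: [0.6, -0.3, -0.2]
opening: 0.0857
time: 12.35
ee_pos: [0.4887, -0.282, 0.0515]
tcp_rot: [-36.1, 89.9, 147.7]
wrist_force: [-0.5, -0.4, -6.3]
opening: 0.0772
```

```bash
python3 -m jog '-8 0 0 0; -20 0 0 0; -36 0 0 0; -54 0 0 0; -72 0 0 0; -88 0 0 0; -100 0 0 0; -107 0 0 0' && python3 -c "
from h import *
go(.529,-.09,.16,1)"
```

```text
time: 13.35
ee_pos: [0.4896, -0.2826, 0.1601]
tcp_rot: [147.7, 90.0, -28.5]
wrist_force: [-0.6, -0.2, -6.2]
opening: 0.0767
t 13.35 tcp [ 0.4896 -0.2826  0.1601] yawy -86.2 q [-30.   6.   3.  87.   0. 146.] F [-0.6 -0.2 -6.2] open 0.0767
SHIFT [   0.  -189.5  -52.2] TURN -87.2
```

```bash
python3 -m jog '0 -8 -2 -4; 0 -20 -5 -10; 0 -36 -9 -18; 0 -52 -14 -26; 0 -68 -19 -34; 0 -84 -23 -42; 0 -96 -26 -48; 0 -100 -27 -50' && python3 -c "
from h import *
go(.529,-.09,.16,1)"
```

```text
time: 14.35
ee_pos: [0.5097, -0.1803, 0.1591]
tcp_rot: [-74.6, 90.0, 159.4]
wrist_force: [-0.3, 0.0, -5.2]
opening: 0.077
t 14.35 tcp [ 0.5097 -0.1803  0.1591] yawy -36.1 q [-19.   3.  -0.  87.   0. 107.] F [-0.3  0.  -5.2] open 0.077
SHIFT [ -0.9 -37.5 -84.4] TURN -37.1
```

```bash
python3 -m jog '0 -3 -7 -4; 0 -8 -18 -10; 0 -14 -32 -17; 0 -21 -48 -24; 0 -28 -62 -30; 0 -33 -74 -34; 0 -36 -81 -37; 0 -37 -84 -37' && python3 -c "
from h import *
c=shot('side','d2');w=shot('wrist','w4')
go(.529,-.07,.12,1)
im=np.hstack([cv2.resize(c['color'][150:300,220:420],(400,300)),cv2.resize(w['color'],(400,300))]);cv2.imwrite('pics/m4.png',im[:,:,::-1])"
```

```text
time: 15.35
ee_pos: [0.5294, -0.0912, 0.1591]
tcp_rot: [-82.8, 90.0, -172.1]
wrist_force: [0.4, -0.2, -6.0]
opening: 0.0774
t 15.45 tcp [ 0.5294 -0.0913  0.1592] yawy 0.7 q [-10.   2.  -1.  87.  -0.  79.] F [ 0.6  0.2 -6. ] open 0.0768
SHIFT [ 39.2  -0.1 -21.3] TURN -0.3
```

View pics/m4.png

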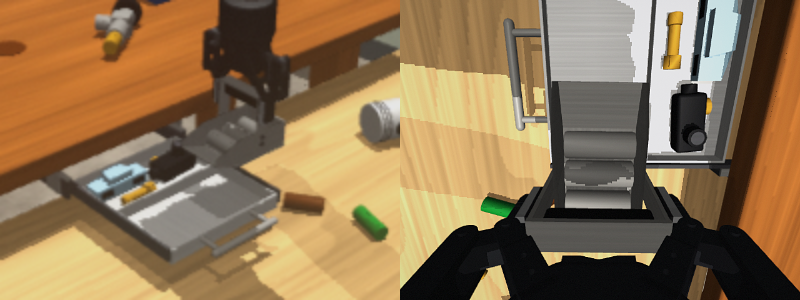

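The pan hangs level with all three pins in it, over the near edge of the bay. I'll locate the bay walls.

```bash
python3 -c "
from h import *
w=load('w4');c=load('d2')
print('front/rear wall',onz(w,[[240,20],[240,150],[395,20],[398,150]],.058).round(4))
print('lip',onz(w,[[246,131],[392,131]],.0165+.160-.045).round(4))
print('side corners',onz(c,[[220+170/2,150+246/2],[220+278/2,150+188/2],[220+66/2,150+172/2]],.058).round(4))
import cv2
cv2.imwrite('pics/z5.png',np.hstack([cv2.resize(c['color'][210:290,240:370],(780,480),interpolation=2)])[:,:,::-1])"
```

```text
front/rear wall [[ 0.4788  0.0553  0.058 ]
 [ 0.4741 -0.0251  0.058 ]
 [ 0.5776  0.0567  0.058 ]
 [ 0.5865 -0.0236  0.058 ]]
lip [[ 0.4941 -0.0115  0.1315]
 [ 0.5655 -0.0105  0.1315]]
side corners [[ 0.4766  0.0856  0.058 ]
 [ 0.4799 -0.1207  0.058 ]
 [ 0.7119  0.0839  0.058 ]]
```

View pics/z5.png

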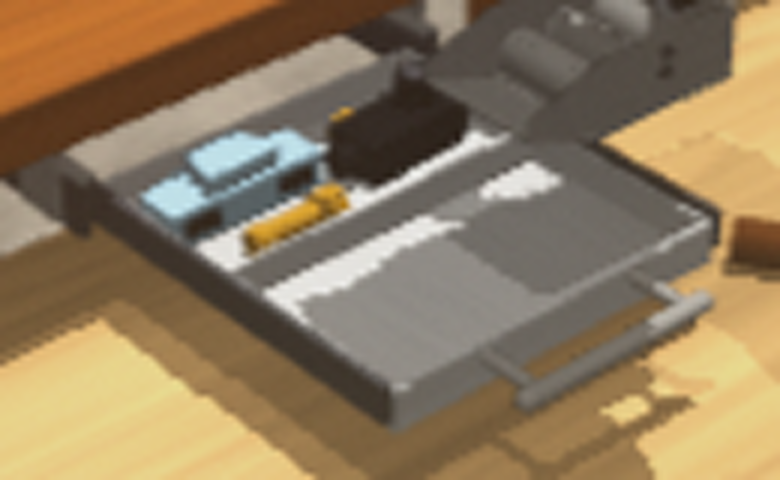

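```bash
python3 -m jog '8 0 -4 0; 18 0 -10 0; 28 0 -15 0; 38 0 -18 0; 44 0 -19 0; 49 0 -19 0; 49 0 -19 0; 49 0 -19 0' - 40 && python3 -m jog '3 0 0 0; 6 0 0 0; 8 0 -2 0; 10 0 -4 0; 12 0 -6 0; 14 0 -9 0; 16 0 -11 0; 17 0 -12 0' && python3 -c "
from h import *
c=shot('side','d3');b=shot('scene','s3');go(.53,-.06,.093,1)
im=np.hstack([cv2.resize(c['color'][170:290,240:400],(400,300)),cv2.resize(b['color'][170:290,250:410],(400,300))]);cv2.imwrite('pics/m6.png',im[:,:,::-1])"
```

```text
time: 16.45
ee_pos: [0.5293, -0.0724, 0.1106]
tcp_rot: [78.0, 90.0, -11.2]
wrist_force: [0.4, 0.3, -5.5]
opening: 0.077
time: 17.45
ee_pos: [0.5316, -0.0593, 0.0982]
tcp_rot: [95.3, 89.5, 6.1]
wrist_force: [-2.2, 8.1, 27.5]
opening: 0.0771
t 17.55 tcp [ 0.5316 -0.0595  0.0983] yawy 0.9 q [-6.  2. -8. 80.  0. 83.] F [-1.9  8.9 24.1] open 0.0774
SHIFT [ 5.3 -1.7  0.5] TURN -0.1
```

View pics/m6.png

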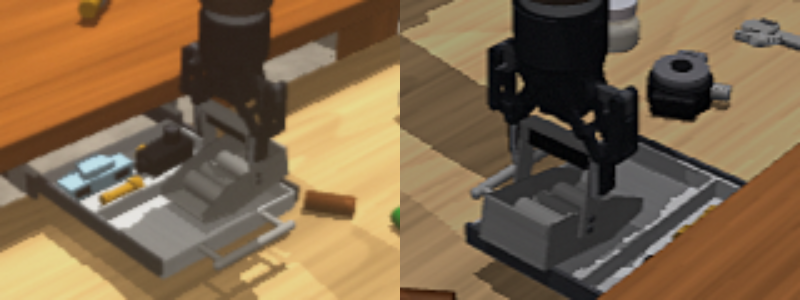

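```bash
python3 -m jog '0 0 0 0; 0 0 0 0; 0 0 0 0; 0 0 -1 0; 0 0 -2 0; 0 0 -3 0; 0 0 -3 0; 0 0 -3 0' - 20 && python3 -c "
from h import *
c=shot('side','d4')
im=cv2.resize(c['color'][180:280,250:390],(784,560),interpolation=2);cv2.imwrite('pics/m7.png',im[:,:,::-1])"
```

```text
time: 18.55
ee_pos: [0.5316, -0.0581, 0.0973]
tcp_rot: [71.6, 89.5, -17.6]
wrist_force: [1.3, -0.4, 16.6]
opening: 0.0774
```

View pics/m7.png

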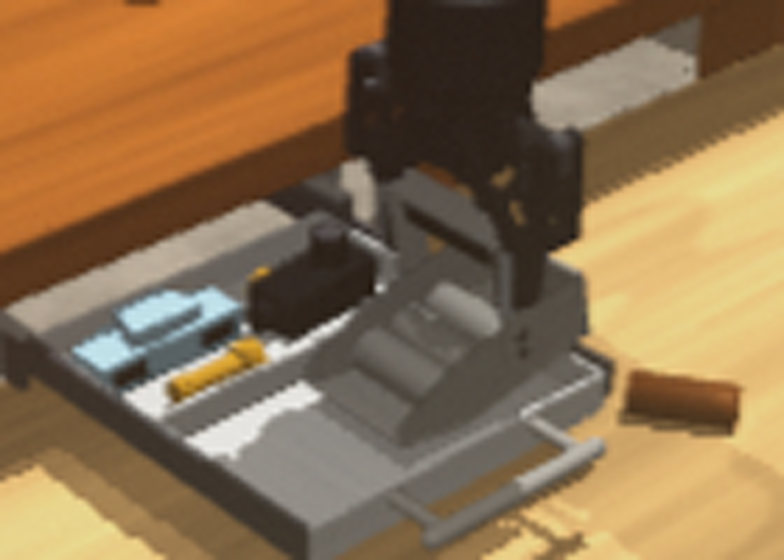

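```bash
cat >> h.py <<'E'
def onx(c,uv,x):
    o,d=rays(c,uv); return o+d*((x-o[0])/d[:,0])[:,None]
E
python3 -c "
from h import *
c=load('d4')
P=onx(c,[[250+u/5.6,180+v/5.6] for u,v in [(405,442),(403,432),(587,268),(500,250)]],.497);print(P.round(4))
d=P[2]-P[0];print('angle',np.degrees(np.arctan2(d[2],-d[1])),np.hypot(d[1],d[2]))"
```

```text
[[ 0.497   0.0061  0.055 ]
 [ 0.497   0.0076  0.0616]
 [ 0.497  -0.117   0.1056]
 [ 0.497  -0.0535  0.1405]]
angle 22.343610890189012 0.1330355341222603
```

The pan tilted about 12° in the grip, with its lip at about (0.53, 0.007, 0.055), close over the bay floor. Next I move the lip forward and slightly down to just short of the far side wall (inner face y≈0.082).

```bash
python3 -m jog '0 0 -5 0; 0 0 -12 0; 0 0 -20 0; 1 0 -30 0; 2 0 -40 0; 2 0 -50 0; 2 0 -58 0; 2 0 -64 0' - 30 && python3 -m jog '0 0 -3 0; 0 0 -6 0; 0 0 -8 0; 0 0 -10 0; 0 0 -12 0; 0 0 -13 0; 0 0 -13 0; 0 0 -13 0' && python3 -c "
from h import *
c=shot('side','d5');go(.531,.02,.09,1)
im=cv2.resize(c['color'][170:280,240:394],(784,560),interpolation=2);cv2.imwrite('pics/m8.png',im[:,:,::-1])"
```

```text
time: 19.6
ee_pos: [0.528, 0.0073, 0.0913]
tcp_rot: [-174.2, 90.0, 96.6]
wrist_force: [0.0, 0.4, -6.2]
opening: 0.0769
time: 20.6
ee_pos: [0.5278, 0.0196, 0.0913]
tcp_rot: [3.5, 90.0, -85.6]
wrist_force: [0.4, -1.1, -5.6]
opening: 0.077
t 20.65 tcp [0.5278 0.0196 0.0913] yawy 0.8 q [ 2.  2. -9. 79. -0. 91.] F [-1.  -1.5 -5.7] open 0.0771
SHIFT [ 1.3  3.2 -0.3] TURN -0.2
```

View pics/m8.png

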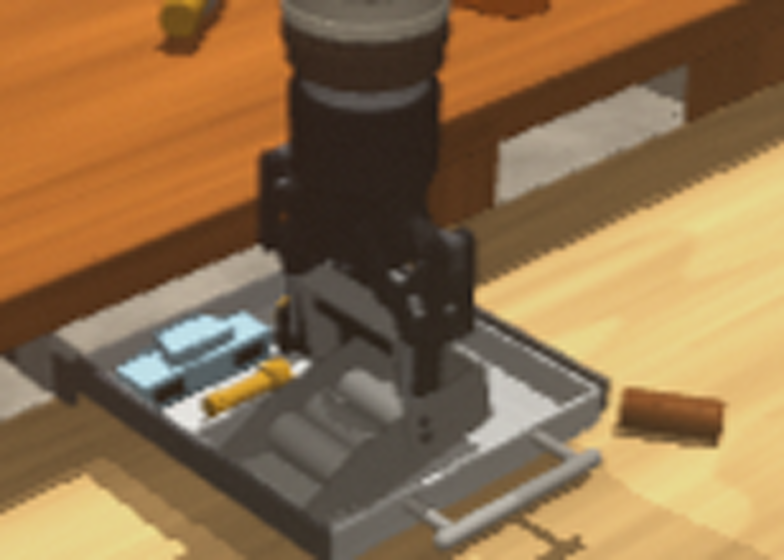

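The lip is just at the far wall (Fy ≈ -1.5 N), low inside the bay, with all three pins still in the pan. Now I'll tip it slowly against the wall, raising as it turns.

```bash
python3 -m jog '0 0 -3 0; 0 0 -6 0; -1 0 -8 0; -2 0 -10 0; -2 0 -12 0; -3 0 -14 0; -3 0 -15 0; -3 0 -16 0' - 20 && python3 -m jog '-1 0 -2 0; -2 0 -4 0; -4 0 -6 0; -5 0 -8 0; -6 0 -10 0; -7 0 -12 0; -8 0 -14 0; -8 0 -15 0'
```

```text
time: 21.65
ee_pos: [0.528, 0.033, 0.095]
tcp_rot: [11.9, 89.6, -77.4]
wrist_force: [-0.3, -8.1, -4.0]
opening: 0.0772
time: 22.65
ee_pos: [0.5275, 0.0491, 0.1022]
tcp_rot: [4.7, 89.8, -84.5]
wrist_force: [1.7, -9.9, -5.3]
opening: 0.0772
```

```bash
python3 -c "
from h import *
shot('side','d6')"; python3 -m jog '0 0 3 0; 0 0 7 0; 0 0 12 0; 0 0 18 0; 0 0 24 0; 0 0 30 0; 0 0 36 0; 0 0 40 0' - 40; python3 -c "
from h import *
c=shot('side','d7');o=load('d6');b=load('d5')
f=lambda i:cv2.cvtColor(i['color'],cv2.COLOR_RGB2GRAY)
# strap edge line direction on near side: dark finger/strap; report bright pin-like blobs in bay
for n,i in(('d5',b),('d6',o),('d7',c)):
    g=cv2.createCLAHE(3,(8,8)).apply(f(i));e=cv2.Canny(f(i)[200:280,250:360],40,110)
    L=cv2.HoughLinesP(e,1,np.pi/180,12,minLineLength=9,maxLineGap=2)
    print(n,[tuple((l[0]+[250,200,250,200]).tolist()) for l in L][:25])
go(.53,.0,.1)"
```

```text
time: 23.7
ee_pos: [0.5279, 0.0103, 0.1023]
tcp_rot: [60.2, 90.0, -29.0]
wrist_force: [0.1, 0.4, -4.9]
opening: 0.0773
d5 [(333, 226, 359, 214), (285, 248, 299, 240), (299, 252, 309, 242), (287, 261, 306, 274), (276, 244, 302, 229), (314, 267, 327, 261), (327, 237, 352, 250), (300, 226, 316, 237), (326, 216, 359, 200), (257, 247, 302, 279), (262, 261, 287, 279), (273, 242, 283, 237), (342, 254, 354, 261), (275, 248, 287, 253), (276, 247, 285, 249), (333, 234, 333, 216), (279, 236, 289, 236), (350, 244, 359, 246), (298, 252, 307, 258), (335, 258, 359, 247), (255, 222, 279, 213), (338, 237, 347, 237), (282, 258, 303, 273), (302, 254, 313, 256), (263, 236, 294, 223)]
d6 [(299, 245, 312, 242), (262, 246, 276, 244), (257, 247, 301, 279), (251, 234, 272, 226), (347, 248, 359, 246), (310, 254, 318, 244), (315, 264, 334, 241), (290, 229, 308, 239), (343, 207, 358, 201), (330, 228, 359, 245), (324, 235, 332, 226), (272, 252, 306, 274), (343, 264, 355, 267), (275, 231, 285, 241), (299, 259, 302, 269), (305, 275, 325, 264), (263, 241, 285, 235), (322, 271, 334, 273), (287, 226, 289, 235), (298, 221, 312, 239), (275, 248, 285, 244), (322, 266, 348, 251), (290, 256, 302, 249), (274, 231, 286, 227), (261, 260, 275, 270)]
d7 [(302, 248, 317, 255), (327, 276, 358, 259), (255, 247, 295, 274), (251, 234, 295, 216), (336, 218, 338, 200), (336, 272, 345, 275), (296, 259, 307, 266), (278, 242, 290, 236), (342, 254, 359, 246), (271, 237, 290, 242), (297, 244, 307, 235), (293, 233, 300, 223), (272, 232, 296, 222), (346, 263, 359, 250), (282, 258, 298, 270), (321, 263, 339, 244), (260, 260, 287, 279), (299, 263, 310, 272), (349, 249, 359, 244), (323, 247, 323, 232), (325, 262, 339, 254), (288, 255, 298, 259), (254, 223, 289, 209), (299, 251, 313, 260), (346, 220, 359, 214)]
t 23.75 tcp [0.5279 0.01   0.1023] yawy 0.8 q [ 1.  1. -8. 81. -0. 90.] F [ 0.6 -1.4 -4.7] open 0.0773
SHIFT [ 2.3  1.9 10. ] TURN 0
```

The weight has dropped by more than one pin, so they are queuing out. I keep backing off to make room.

```bash
python3 -m jog '0 0 3 0; 0 0 8 0; 0 0 14 0; 0 0 20 0; 0 0 26 0; 0 0 32 0; 0 0 38 0; 0 0 44 0'; python3 -m jog '0 0 3 0; 0 0 5 0; 0 0 6 0; 0 0 6 0; 0 0 6 0; 0 0 6 0; 0 0 6 0; 0 0 6 0'; python3 -c "
from h import *
c=shot('side','d8');w=shot('wrist','w8');b=shot('scene','s8')
go(.53,.0,.1)
im=np.vstack([np.hstack([cv2.resize(c['color'][170:280,240:387],(400,300)),cv2.resize(w['color'],(400,300))]),cv2.resize(b['color'][150:270,240:400],(400,300)).repeat(1,1) if 0 else np.hstack([cv2.resize(b['color'][150:270,260:420],(400,300)),cv2.resize(c['color'][215:275,270:350],(400,300))])]);cv2.imwrite('pics/m9.png',im[:,:,::-1])"
```

```text
time: 24.75
ee_pos: [0.5286, -0.0337, 0.1023]
tcp_rot: [100.7, 90.0, 11.6]
wrist_force: [0.6, 0.4, -3.0]
opening: 0.0776
time: 25.75
ee_pos: [0.5286, -0.0392, 0.1023]
tcp_rot: [-112.7, 90.0, 158.1]
wrist_force: [0.2, 0.0, -3.1]
opening: 0.0771
t 25.9 tcp [ 0.5287 -0.0392  0.1023] yawy 0.8 q [-4.  2. -8. 81.  0. 85.] F [ 0.2 -0.6 -3.5] open 0.0772
SHIFT [  2.3   1.9 -39.2] TURN 0
```

All three pins' weight has left the pan (6.2 → 3.0 N). I lift it and carry it back. I'll set it down lip first while drawing it backwards, so it rolls level.

```bash
python3 -m jog '-6 0 0 0; -16 0 2 0; -28 0 5 0; -40 0 10 0; -52 0 16 0; -64 0 24 0; -72 0 32 0; -76 0 40 0' - 40; python3 -m jog '0 0 20 8; 0 0 40 16; 0 0 64 24; 0 0 88 32; 0 0 110 40; 0 0 130 48; 0 0 145 56; 0 0 150 64';  python3 -c "
from h import *
c=load('w2');print('brown,green',onz(c,[[225,162],[257,247]],.02).round(3))
go(.525,-.2825,.12,-86)"
```

```text
time: 26.9
ee_pos: [0.5293, -0.0799, 0.1788]
tcp_rot: [77.7, 90.0, -11.4]
wrist_force: [-0.4, -0.2, -2.8]
opening: 0.0768
time: 27.9
ee_pos: [0.5311, -0.2305, 0.1777]
tcp_rot: [-40.2, 89.9, 166.3]
wrist_force: [0.6, -0.3, -2.3]
opening: 0.0772
brown,green [[ 0.475 -0.174  0.02 ]
 [ 0.378 -0.211  0.02 ]]
t 27.9 tcp [ 0.5311 -0.2305  0.1777] yawy -63.5 q [-23.   8.   8.  90.  -0. 130.] F [ 0.6 -0.3 -2.3] open 0.0772
SHIFT [57.7 43.9 28.6] TURN 22.5
```

```bash
python3 -m jog '5 10 6 4; 15 20 12 8; 28 30 20 13; 40 40 26 18; 50 44 29 22; 56 44 29 22; 58 44 29 22; 58 44 29 22'; python3 -m jog '8 0 0 0; 16 0 0 0; 26 0 0 0; 34 0 0 0; 40 0 0 0; 44 0 0 0; 46 0 0 0; 46 0 0 0' - 25;  python3 -c "
from h import *
go(.46,-.2825,.045,-86)"
```

```text
time: 28.9
ee_pos: [0.5254, -0.2814, 0.1204]
tcp_rot: [175.5, 90.0, 0.4]
wrist_force: [0.5, -1.0, -2.5]
opening: 0.0768
time: 29.9
ee_pos: [0.5254, -0.2816, 0.0743]
tcp_rot: [153.8, 90.0, -21.3]
wrist_force: [-0.3, 0.3, -3.4]
opening: 0.0771
t 29.9 tcp [ 0.5254 -0.2816  0.0743] yawy -85.2 q [-28.  11.  -1.  78.   0. 147.] F [-0.3  0.3 -3.4] open 0.0771
SHIFT [29.3 -4.6 65.2] TURN 0.8
```

```bash
python3 -m jog '5 0 2 0; 10 0 5 0; 12 0 10 0; 14 0 15 0; 16 0 20 0; 18 0 25 0; 20 0 30 0; 21 0 35 0' - 20; python3 -m jog '1 0 4 0; 2 0 8 0; 4 0 12 0; 5 0 16 0; 6 0 20 0; 7 0 24 0; 8 0 28 0; 9 0 32 0';  python3 -c "
from h import *
go(.46,-.2825,.045,-86);shot('side','d9')"
```

```text
time: 30.9
ee_pos: [0.4917, -0.2851, 0.0549]
tcp_rot: [157.1, 89.7, -18.1]
wrist_force: [3.7, 0.8, 3.5]
opening: 0.0772
time: 31.9
ee_pos: [0.4605, -0.2879, 0.0466]
tcp_rot: [156.8, 89.7, -18.4]
wrist_force: [7.0, 0.4, 8.4]
opening: 0.0769
t 31.9 tcp [ 0.4605 -0.2879  0.0466] yawy -85.2 q [-32.   4. -11.  74.   0. 143.] F [7.  0.4 8.4] open 0.0769
SHIFT [ 1.6 -5.5  0.1] TURN 0.8
```

```bash
python3 -m jog '1 0 3 0; 2 0 6 0; 2 0 9 0; 3 0 12 0; 3 0 14 0; 3 0 15 0; 3 0 15 0; 3 0 15 0' - 20; python3 -m jog '0 0 0 0; 0 0 0 0; 0 0 0 0; 0 0 0 0; 0 0 0 0; -5 0 0 0; -12 0 0 0; -20 0 0 0' 1; python3 -c "
from h import *
go(.46,-.2825,.045,-86)"
```

```text
time: 32.95
ee_pos: [0.4459, -0.2894, 0.0439]
tcp_rot: [155.0, 89.6, -20.1]
wrist_force: [7.5, -0.0, 12.8]
opening: 0.0768
time: 33.95
ee_pos: [0.4438, -0.2886, 0.062]
tcp_rot: [137.9, 90.0, -37.3]
wrist_force: [0.9, -0.0, 0.0]
opening: 0.0853
t 33.95 tcp [ 0.4438 -0.2886  0.062 ] yawy -85.2 q [-33.   2. -11.  76.  -0. 142.] F [ 0.9 -0.   0. ] open 0.0853
SHIFT [ 17.   -4.7 -16.7] TURN 0.8
```

```bash
python3 -m jog '-10 0 0 0; -25 0 0 0; -45 0 0 0; -75 0 0 0; -110 0 0 0; -150 0 0 0; -190 0 20 0; -200 0 50 0' 1; python3 -c "
from h import *
c=shot('side','dA');w=shot('wrist','wA');b=shot('scene','sA')
z=lambda i,x,y,s:cv2.resize(i['color'][y:y+int(150*s),x:x+int(200*s)],(400,300),interpolation=2)
im=np.vstack([np.hstack([z(c,230,180,.8),cv2.resize(w['color'],(400,300))]),np.hstack([z(b,180,190,1.1),z(b,310,180,.6)])])
cv2.imwrite('pics/fin.png',im[:,:,::-1]);go(.46,-.2825,.2)"
```

```text
time: 34.95
ee_pos: [0.3941, -0.2929, 0.2647]
tcp_rot: [138.6, 89.8, -36.5]
wrist_force: [0.4, 0.0, -0.8]
opening: 0.0854
t 35.1 tcp [ 0.3934 -0.293   0.2631] yawy -85.2 q [-37.  -3.   6.  98.   0. 139.] F [ 0.4 -0.1  0.5] open 0.0855
SHIFT [ 63.2  -5.1 -67.1] TURN 0
```

View pics/fin.png

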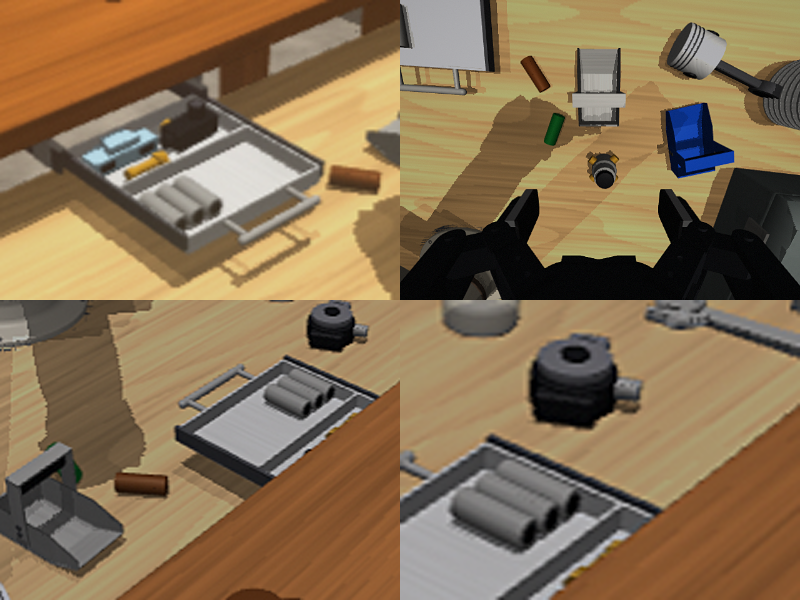

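All three pins lie side by side in the front bay against the far wall. The pan stands upright and empty, and the bystanders look in place. I'll check the tray position numerically, then hand in.

```bash
python3 -c "
from h import *
a,b,s=load('s1'),load('sA'),load('s0')
g=lambda i:cv2.cvtColor(i['color'],cv2.COLOR_RGB2GRAY).astype(np.float32)
A,B,S=g(a),g(b),g(s)
for n,P,Q,(x,y,w,h) in (('bar',A,B,(262,215,45,25)),('second',S,B,(345,185,40,35)),('first',S,B,(137,255,40,48)),('tub',S,B,(318,160,32,35))):
    r=cv2.matchTemplate(Q[y-8:y+h+8,x-8:x+w+8],P[y:y+h,x:x+w],cv2.TM_CCOEFF_NORMED);m=cv2.minMaxLoc(r);print(n,'shift px',np.array(m[3])-8,round(m[1],3))
bot.job_done()"
```

```text
bar shift px [ 2 -1] 0.352
second shift px [0 0] 1.0
first shift px [0 0] 0.899
tub shift px [0 0] 1.0
the job is handed in; nothing more can be done
```

The three pins are in the tray's front bay, the pan is back on the table empty, and I handed the job in at about 35 s.

- **Tray:** I pulled it by its bar until the wrist force rose to about 25 N at the end stop, with the bar at x ≈ 0.433 m.
- **Pouring:** The tool can only turn about the vertical, so I gripped the pan across its straps and let it pivot in the pads. I tilted it about 12° on the tray's near side wall. I then pushed the lip against the far side wall, just above the bay floor, and drew back so the pins rolled out. The measured weight fell from 6.2 N to 3.0 N.
- **Pan:** I set it down lip first while drawing it backwards, and released it. It stands about 4–5 cm nearer the robot than where it started.

**Last checks:**
- **Final pictures:** All three pins lie side by side in the bay, the pan stands upright and empty, and the brown and green pins and the blue pan look untouched.
- **Bystanders:** Image matching against the first picture shows no shift of the second stage, the first stage or the tub. I checked the spanner only by eye, in part of one picture.
- **Tray position:** The matching check on the pull bar was inconclusive: the score was 0.35, with a best fit 2 px off. That the tray is still at its stop rests on the stop force and on the final pictures, where it looks fully out.

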